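# Pull down the cupboard hatch with the hook pole

## Robot

A 6-joint arm with a two-finger parallel gripper is mounted at the origin on the work surface. World frame = base frame: x ahead of the robot, y to its left, z up, the work surface at z = 0. Lengths are in m, angles in rad, forces in N, time in s.
With the tool pointing down it reaches from about 0.35 to 0.775 m from the base axis. Payload 7.3 kg.
Tool frame: the origin (TCP) lies midway between the tips of the shut fingers; the grasp point (between the pads) lies 19 mm behind it (robot.grip_depth is the z of the grasp point in the tool frame, in m); z points along the fingers, y is the line along which they close (so a half turn about z gives the same grasp; the last joint's range is limited). The gripper opens to 92 mm and grips with 3 to 60 N. Pads are 19 mm wide; open, the fingers measure 130 mm over their backs; the gripper's body (75 mm by 190 mm) begins 47 mm behind the grasp point.
Start: joints at [-0.146, 0.342, 1.524, -0, 1.275, -0.146], TCP at [0.525, 0, 0.227] pointing down, gripper open.
Joint ranges: [-2.53, 2.53], [-0.77, 2.02], [0.04, 2.7], [-1, 4.14], [0.28, 2.66], [-3.11, 3.11]. Speed limits (rad/s): [2.57, 2.57, 3.14, 3.14, 3.14, 3.14].

## Interface

Orientations are given as [roll, pitch, yaw] about the fixed x, y, z axes, in that order (R = Rz(yaw) Ry(pitch) Rx(roll)).
In Python, from cell import robot, viewer gives the robot as it stands.
- The arm moves only by the tool step_arm, never from a script. Its argument "increments" is a list of rows, each an object with "delta_pos": the shift along the tool's x, y, z in cm, a list of three; "dr": the turn, a rotation vector about the tool's x, y, z in degrees, a list of three; "fingers": the closure, from -1 (fully open) to 1 (shut), so that 0 is half open. In form: [{"delta_pos": [tx, ty, tz], "dr": [wx, wy, wz], "fingers": fingers}, ...]. A call has exactly 5 rows; each row is the pose to reach, as a shift and turn from the pose commanded when the call began, along the tool's axes at that moment; what a row does not reach only later rows make up. A row lasts 1/8 s, in which the tool goes at most 62.5 mm and 10.7 degrees, less where a joint would pass 70% of its speed; a pose out of reach is approached as far as the arm can. A call with a gripper value outside its range is refused whole. The fingers move at their own pace and stop on an object; "newtons" is the grip in N (left out, the last holds). Time passes only in rows, so rows that repeat a pose let the fingers close, or fill a call up. It gives the time, the measured TCP pose, the force, the opening and the grip force at its end, in the units of the state.
- robot.observe(): the state, without advancing time (a new reading comes with each control period).
- viewer.read_camera(name): name is "scene" or "side" or "wrist"; returns the picture (400x640x3 uint8, red, green, blue); there is no depth.
- viewer.camera_params(name): a dict with "K" (3x3 intrinsics, pixels), "T" (4x4, takes a point from camera to world coordinates). Camera axes: x right, y down, z forward; pixel columns grow to the right and rows downward; lengths in m; the calibration is good to about 2 mm. The wrist camera is an equidistant fisheye: a pixel r from the principal point sees the ray r / f radians off the axis. A picture is of the moment at which its call begins: read the wrist's pose just before it. camera_params takes no time and is no camera call; for the wrist camera it gives the pose at the moment of the call.
- robot.hand_in(): hands the job in; it is judged then, once.
The state is a dict: "time": time; "qpos": joint angles; "qvel": joint speeds; "joint_efforts": joint torques, N m; "tool_pos": TCP position; "tool_rot": TCP orientation; "contact_force": force on the tool from outside, world axes, zero at the start; "torque": the same for the moment, N m; "opening": finger opening in m; "grip_force": force on a finger pad.
Only numpy, scipy, OpenCV 4.12 (cv2) and the standard library are available. Lean on these libraries where they do the work, as an engineer would, in place of code of your own. Each camera call takes 0.05 s, during which the arm holds its last target. There are 200 camera calls.

## Task

Take the hook pole out of its cradle, drop its hook into the ring at the top of the shut cupboard hatch and pull the hatch down until it bears firmly on its rubber buffer: keep up a pull of some 15 N there for about a second, and never pull or push on the hatch with more than 25 N. Then unhook, leave the hatch down and lay the pole back in its cradle as it was. Work the hatch with the pole only, not with the gripper or arm, and leave the other things where they are.

Things in the scene. Friction and masses are not known exactly. Their poses are not given: they have to be found in the camera images.
- unit: White cupboard unit 160 mm deep (its x), 250 mm wide (its y), 250 mm tall, fixed to the table; origin at the centre of its underside, its front faces its own -x, towards the robot; turned up to 0.15 rad. Its whole front is the drop-down hatch.
- hatch: White hatch panel 12 x 250 x 200 mm closing the unit's front. Origin on its hinge line (along the unit's y, 70 mm above the table, 88 mm in front of the unit's origin); z points up the panel, -x is its outside. It turns only about the hinge, top towards the robot and down; about 3 N at the ring moves it, and it stays where it is left.
- ring (a point): Centre of the steel pull ring outside the panel's top: 30 mm in front of the hinge (panel -x) and 195 mm up the panel from it (265 mm above the table when shut). The ring lies flat (axis = panel z) when shut, so a hook drops in from above: opening 30 mm, wire 6 mm thick. Rigid with the panel, it tilts with it.
- buffer: Dark steel bracket at the unit, 95 mm along the unit's +y from its middle, with a rubber foot (22 mm ball on a screw) on which the opened panel comes to bear. The panel meets it leaning 0.65 to 1.0 rad, as the foot is screwed (unknown, to be felt); then the pull at the ring rises by about 1.5 N per mm of hand travel. A pull of 15 N at the ring puts about 27 N on the buffer, 25 N about 44 N.
- pole: Hook pole, 0.16 kg: wooden bar 165 mm long (x -110 to +55 mm), 14 mm wide (y), 22 mm tall (z), then an 8 mm steel rod on along +x to x = +85 mm, where it bends straight down (pole -z). Origin on the bar's axis, where it is best gripped from above, across y. Starts in the cradle, hook away from the robot and down.
- hook_corner (a point): Point on the pole's axis where the steel rod bends down: 85 mm along pole +x from the pole's origin. The prong below it is 8 mm thick.
- hook_tip (a point): Lowest end of the hook's prong: 44 mm below hook_corner along pole -z.
- cradle: Plywood cradle fixed to the table, on the left or right side: base 170 x 90 x 14 mm and two U-shaped saddles, 10 mm thick, 85 mm behind and 43 mm ahead (along its x) of its origin, which is on the table. Slots about 22 mm wide, flared, floor 70 mm and cheek tops 98 mm above the table.
- seat (a point): Where the pole's origin lies when the pole rests home in the cradle: 81 mm above the cradle's origin; axes as the cradle's.
- polish: Bystander: orange tin can, 48 mm across, 110 mm tall, stands in the grey caddy; origin at the centre of its underside.
- detergent: Bystander: big blue bottle, 84 mm across, 220 mm tall; origin at the centre of its underside.
- cleaner: Bystander: green bottle with white cap, 68 mm across, 200 mm tall; origin at the centre of its underside.
- spray: Bystander: yellow can, 60 mm across, 190 mm tall; origin at the centre of its underside.
- sponge: Bystander: yellow sponge block 100 x 65 x 30 mm, lies between robot and cupboard unit; origin at the centre of its underside.
- tin: Bystander: squat steel jar, 64 mm across, 60 mm tall, between robot and cupboard unit; origin at the centre of its underside.
- tablets: Bystander: cardboard carton 60 x 100 x 150 mm tall; origin at the centre of its underside.
- caddy: Bystander: grey open tray 160 x 120 x 70 mm, on the other side of the table from the cradle; origin at the centre of its underside.
Things that resemble listed ones, but are neither listed nor needed, are in the scene too. Of the things shaped like the pole, the wooden one is meant.

How it is judged:
On the way, in this order (a step that is already met when the one before it is completed fails the run):
1. the hook's prong is down through the ring while the hatch is still shut (horizontal distance between hook_corner and ring below 0.016 m and z of hook_tip in the frame of ring below -0.012 m and z of hook_corner in the frame of ring above 0 m and angle between hatch's own z axis and vertical below 0.12 rad), for 0.1 s.
2. the hatch, hooked by the pole, is pressed down on the rubber buffer with at least 15 N for 0.3 s (angle between hatch's own z axis and vertical above 0.6 rad and contact force between hatch and buffer above 15 N and contact force between pole and hatch above 2 N), for 0.3 s.
At the end, for the whole second after the job is handed in: The hatch stays down (angle over 0.6 rad) and the pole lies at rest in both saddles of the cradle as it did at the start: hook forwards and down, origin within 25 mm of the seat point (7 mm sideways, 6 mm in height), within 0.1 rad of the cradle's direction (angle between hatch's own z axis and vertical above 0.6 rad and distance between pole and seat below 0.025 m and y of pole in the frame of seat between -0.007 and 0.007 m and z of pole in the frame of seat between -0.006 and 0.006 m and angle between the x axis of pole and the x axis of cradle, either way round below 0.1 rad and angle between pole's own z axis and vertical below 0.2 rad and linear speed of pole below 0.02 m/s and x of pole in the frame of seat below 0.024 m and x of hook_corner in the frame of seat above 0.05 m); the robot touches nothing.
It fails at once if the buffer is overloaded: more than 45 N on it, which is a pull of about 25 N at the ring (contact force between hatch and buffer above 45 N).
It fails at once if the pole jams against or strikes the hatch or its ring with more than 45 N (contact force between pole and hatch above 45 N).
It fails at once if the gripper or the arm pushes on the cupboard unit or its hatch (over 1 N) (contact force between any of the fingers, the arm and unit above 1 N).
It fails at once if a bystander is moved by more than 20 mm (distance of any of polish, detergent, cleaner, spray, sponge, tin, tablets, caddy from where it was at the start of the episode above 0.02 m).
It also fails if it takes over 72 s, if anything falls off the work surface, if the arm or the gripper's body presses on something with over 40 N, if the wrist force passes 120 N, or if a joint passes its speed limit or range.

## Working session

There is one attempt and no reset: what is moved stays moved. The work goes in short steps, Python scripts to look and compute and a tool call to move; the robot and the scene stay as the last step left them, time stands still between calls to the robot, and variables do not carry over. Pictures are saved under pics/ and viewed, at most 11 in all, crops included, and the job is handed in when it is done.

Besides the shell and the picture viewer there is one more tool, called after ">>>" in YAML: its name, and indented under it one key for each argument. step_arm: Moves the arm, as the interface text tells. Its arguments: {"type":"object","properties":{"increments":{"type":"array"},"newtons":{"type":"number"}},"required":["increments"]}

```bash
mkdir -p pics; ls
python3 - <<'E'
from cell import robot, viewer
import cv2,numpy as np
for n in ("scene","side"):
    im=viewer.read_camera(n); cv2.imwrite(f"pics/{n}0.png",im[:,:,::-1])
    p=viewer.camera_params(n); print(n,np.round(p["K"],1).tolist(),np.round(p["T"],3).tolist())
print(robot.observe())
E
```

```text
pics
scene [[367.0, 0.0, 320.4], [0.0, 367.0, 198.9], [0.0, 0.0, 1.0]] [[-0.992, 0.122, -0.029, 0.507], [0.125, 0.948, -0.292, 0.328], [-0.009, -0.293, -0.956, 1.27], [0.0, 0.0, 0.0, 1.0]]
side [[428.3, 0.0, 324.6], [0.0, 428.3, 203.3], [0.0, 0.0, 1.0]] [[0.897, -0.3, 0.325, 0.05], [-0.443, -0.6, 0.666, -0.933], [-0.005, -0.741, -0.671, 1.082], [0.0, 0.0, 0.0, 1.0]]
{'time': 0.1, 'qpos': array([-1.45960411e-01,  3.42622054e-01,  1.52492587e+00, -2.60892363e-06,
        1.27537829e+00, -1.45996676e-01]), 'qvel': array([-0.00041324, -0.00191164, -0.00331685, -0.00090839,  0.00038704,
       -0.00140756]), 'joint_efforts': array([ 1.49919495e-03, -4.32001984e+01, -2.44694173e+01,  7.19219679e-02,
        5.25739230e-02, -9.79429342e-05]), 'tool_pos': array([5.24641110e-01, 9.49991228e-05, 2.26129010e-01]), 'tool_rot': array([-3.14027292e+00, -1.91536364e-04,  1.57083323e+00]), 'contact_force': array([-0.61230932,  0.22122014,  0.96738496]), 'torque': array([-0.00079123,  0.00061072, -0.04347603]), 'grip_force': 0.0, 'opening': 0.09157324905116714}
```

View pics/scene0.png

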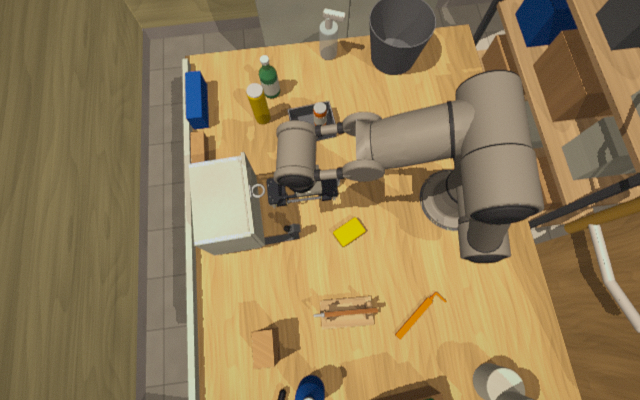

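View pics/side0.png

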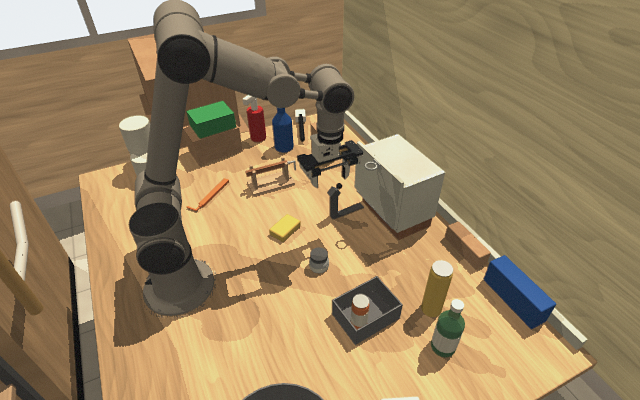

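The scene camera shows the unit at about (225,205) with its ring near (258,190), the cradle with the pole at (348,311), and an orange decoy pole at (420,315). In the side view the ring is near (371,165) and the cradle near (268,175). I'll enlarge these.

Run:
```python
import cv2,numpy as np
def crop(n,u,v,w,h):
    im=cv2.imread(f"pics/{n}0.png")[v:v+h,u:u+w]; im=cv2.resize(im,(400,300),interpolation=cv2.INTER_CUBIC)
    for k in range(0,w,10):
        x=int(k*400/w); cv2.line(im,(x,0),(x,6 if k%50 else 14),(0,0,255),1)
    for k in range(0,h,10):
        y=int(k*300/h); cv2.line(im,(0,y),(6,y),(0,0,255),1)
    return im
a=crop("scene",305,280,80,60);b=crop("scene",180,145,120,90+0)
c=crop("side",240,145,80,60);d=crop("side",320,120,128,96)
cv2.imwrite("pics/crops.png",np.vstack([np.hstack([a,b]),np.hstack([c,d])]))
```

```text
(no output)
```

View pics/crops.png

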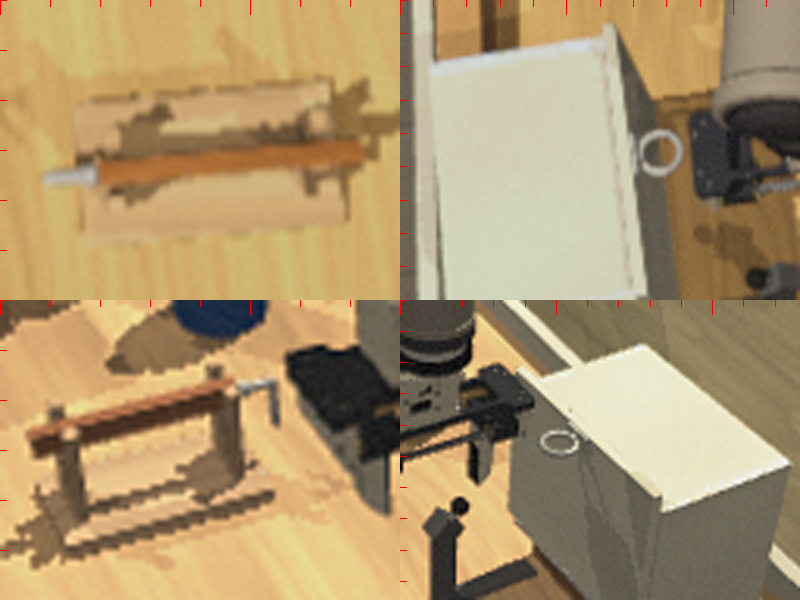

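Crops, in full-image pixels:

| Point | Scene | Side |
|---|---|---|
| Bar rear end | (377.4,310.6) | – |
| Bar front end | (324.4,314.6) | – |
| Hook corner | (314,316) | (295,161) |
| Prong tip | – | (295,170) |
| Ring centre | (258.3,190.9) | (370.9,165.1) |
| Hatch top corners | (242,153) and (264,247) | (358,142) and (404,184) |

```bash
cat > h.py <<'E'
import numpy as np
from cell import robot, viewer
from scipy.spatial.transform import Rotation as R
P={n:viewer.camera_params(n) for n in ("scene","side")}
def ray(n,u,v):
    K,T=np.array(P[n]["K"]),np.array(P[n]["T"]); d=T[:3,:3]@np.linalg.solve(K,[u,v,1]); return T[:3,3],d
def plane(n,u,v,z):
    o,d=ray(n,u,v); return o+d*(z-o[2])/d[2]
def tri(a,b):
    A=[];y=[]
    for n,u,v in (("scene",*a),("side",*b)):
        o,d=ray(n,u,v); d=d/np.linalg.norm(d); M=np.eye(3)-np.outer(d,d); A.append(M); y.append(M@o)
    s=np.linalg.lstsq(np.vstack(A),np.hstack(y),rcond=None)[0]
    return s
E
python3 - <<'E'
from h import *
np.set_printoptions(precision=4,suppress=True)
r=tri((258.3,190.9),(370.9,165.1));print("ring tri",r,"planes",plane("scene",258.3,190.9,.265),plane("side",370.9,165.1,.265))
h1,h2=tri((242.1,153.1),(404,184)),tri((264,247),(358,142.4));print("hatch",h1,h2,np.linalg.norm(h1-h2))
for a,b in (((242.1,153.1),(264,247)),):
    p,q=plane("scene",*a,.27),plane("scene",*b,.27);print(p,q,np.arctan2(-(q-p)[0],(q-p)[1]),np.linalg.norm(q-p))
p,q=plane("side",404,184,.27),plane("side",358,142.4,.27);print(p,q,np.arctan2(-(q-p)[0],(q-p)[1]),np.linalg.norm(q-p))
a,b=plane("scene",377.4,310.6,.092),plane("scene",324.4,314.6,.092);print("bar",a,b,np.linalg.norm(a-b),np.arctan2((b-a)[1],(b-a)[0]),"origin",a+(b-a)*110/165)
print("corner",tri((314,315.8),(295,161.2)),plane("scene",314,315.8,.081),plane("side",295,161.2,.081))
a,b=plane("side",240+30/5,145+137/5,.087),plane("side",240+235/5,145+88/5,.087);print("side bar",a,b,np.linalg.norm(a-b),np.arctan2((b-a)[1],(b-a)[0]))
E
```

```text
ring tri [ 0.6534 -0.0266  0.2657] planes [ 0.6516 -0.026   0.265 ] [ 0.6562 -0.026   0.265 ]
hatch [ 0.6927 -0.1516  0.2661] [0.6714 0.1261 0.2487] 0.27906090714653653
[ 0.6896 -0.1484  0.27  ] [0.6476 0.1397 0.27  ] 0.1447015270898643 0.291141159780629
[ 0.6925 -0.1555  0.27  ] [0.6785 0.096  0.27  ] 0.05571412124695932 0.25192049879689454
bar [0.3431 0.346  0.092 ] [0.5058 0.3373 0.092 ] 0.16300165710027253 -0.05386485618775175 origin [0.4516 0.3402 0.092 ]
corner [0.5399 0.3362 0.0788] [0.5381 0.3368 0.081 ] [0.5405 0.3329 0.081 ]
side bar [0.3445 0.3432 0.087 ] [0.5063 0.3308 0.087 ] 0.16230863538996168 -0.07633766264665269
```

```bash
cat >> h.py <<'E'
def go(p,rot,log=True):
    """tool-axes delta from measured pose to TCP position p, Rotation rot"""
    s=robot.observe(); R0=R.from_euler("xyz",s["tool_rot"])
    return np.round(R0.inv().apply(np.array(p)-s["tool_pos"])*100,2).tolist(), np.round((R0.inv()*rot).as_rotvec(degrees=True),1).tolist()
def tool(yaw,tilt=0): # yaw~0 pole along world x ; tool yaw = pi+yaw, tilt>0: fingers point forward, hook raised
    x=R.from_euler("z",yaw)*R.from_euler("y",-tilt)
    return x*R.from_euler("xyz",[np.pi,0,np.pi])
E
python3 - <<'E'
from h import *
np.set_printoptions(precision=3,suppress=True)
for n,u,v,z in (("scene",310,380,.2),("scene",265,330,.15),("scene",350,232,.03),("side",318,252,.06),("scene",290,232,.1),("side",338,187,.11),("scene",418,315,.03)): print(n,u,v,plane(n,u,v,z))
print("edge",plane("scene",253.5,234.1,.27),plane("scene",242.1,153.1,.27),np.linalg.norm(plane("scene",253.5,234.1,.27)-plane("scene",242.1,153.1,.27)))
print(go([.453,.34,.22],tool(-.06)))
E
```

```text
scene 310 380 [0.565 0.496 0.2  ]
scene 265 330 [0.681 0.357 0.15 ]
scene 350 232 [0.384 0.08  0.03 ]
side 318 252 [ 0.425 -0.114  0.06 ]
scene 290 232 [0.584 0.069 0.1  ]
side 338 187 [0.602 0.088 0.11 ]
scene 418 315 [0.207 0.377 0.03 ]
edge [0.674 0.1   0.27 ] [ 0.69  -0.148  0.27 ] 0.2490110832929808
([33.99, -7.16, 0.63], [-0.1, -0.1, -86.6])
```

>>> step_arm:
  increments:
    - {"delta_pos": [6, -1.5, 0], "dr": [0, 0, -10], "fingers": -1}
    - {"delta_pos": [12, -3, 0], "dr": [0, 0, -20], "fingers": -1}
    - {"delta_pos": [18, -4.5, 0], "dr": [0, 0, -30], "fingers": -1}
    - {"delta_pos": [24, -6, 0], "dr": [0, 0, -40], "fingers": -1}
    - {"delta_pos": [30, -7, 0], "dr": [0, 0, -50], "fingers": -1}

```text
time: 0.72
tool_pos: [0.454, 0.3018, 0.2266]
tool_rot: [-3.141, 0.0, 2.449]
contact_force: [1.3, -0.5, -0.2]
opening: 0.0915
grip_force: 0.0
```

```bash
python3 -c "
from h import *
print(go([.453,.34,.2],tool(-.06)))"
```

```text
([2.52, 2.88, 2.66], [-0.0, -0.0, -36.2])
```

>>> step_arm:
  increments:
    - {"delta_pos": [1, 1, 0], "dr": [0, 0, -10], "fingers": -1}
    - {"delta_pos": [2, 2, 0], "dr": [0, 0, -20], "fingers": -1}
    - {"delta_pos": [2.5, 2.9, 0], "dr": [0, 0, -30], "fingers": -1}
    - {"delta_pos": [2.5, 2.9, 0], "dr": [0, 0, -36.2], "fingers": -1}
    - {"delta_pos": [2.5, 2.9, 0], "dr": [0, 0, -36.2], "fingers": -1}

```text
time: 1.35
tool_pos: [0.4543, 0.3383, 0.2262]
tool_rot: [-3.141, -0.001, 3.075]
contact_force: [-0.0, 0.8, -0.7]
opening: 0.0916
grip_force: 0.0
```

Run:
```python
from h import *
import cv2
p=viewer.camera_params("wrist"); im=viewer.read_camera("wrist")
cv2.imwrite("pics/w1.png",im[:,:,::-1]); print(np.round(p["K"],2).tolist(),np.round(p["T"],4).tolist()); np.save("w1.npy",np.array(p["T"]))
s=robot.observe();print(s["tool_pos"],s["tool_rot"])
```

```text
[[309.71, 0.0, 321.32], [0.0, 309.71, 207.65], [0.0, 0.0, 1.0]] [[0.0666, 0.9654, 0.252, 0.3873], [0.9978, -0.0643, -0.017, 0.344], [-0.0002, 0.2525, -0.9676, 0.3845], [0.0, 0.0, 0.0, 1.0]]
[0.45434263 0.33820582 0.22634643] [-3.14115110e+00 -6.08716982e-04  3.07293768e+00]
```

View pics/w1.png

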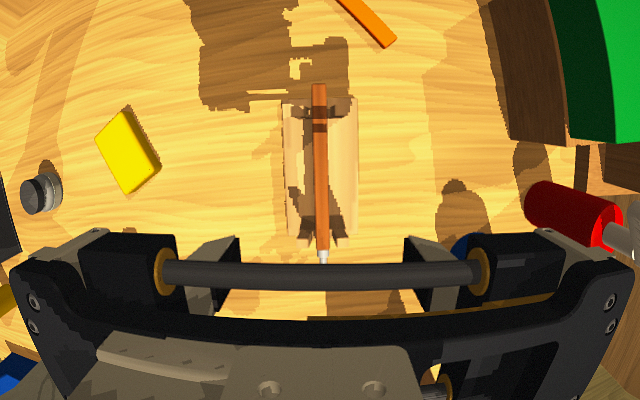

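The wrist view shows the pole from its rear end at (319,84) to the bar's front end at (323.5,250). The cradle lies under it and the fingers straddle it.

```bash
cat >> h.py <<'E'
def fish(T,u,v,z):
    f,cx,cy=309.71,321.32,207.65; dx,dy=u-cx,v-cy; r=np.hypot(dx,dy)
    d=T[:3,:3]@np.array([np.sin(r/f)*dx/r,np.sin(r/f)*dy/r,np.cos(r/f)]); o=T[:3,3]
    return o+d*(z-o[2])/d[2]
E
python3 - <<'E'
from h import *
T=np.load("w1.npy"); np.set_printoptions(precision=4,suppress=True)
a,b=fish(T,319,84,.092),fish(T,323.5,250,.092); y=np.arctan2((b-a)[1],(b-a)[0])
print(a,b,np.linalg.norm(b-a),y,a+(b-a)*110/165)
a,b=fish(T,282,100,.014),fish(T,289,238,.014);print(np.arctan2((b-a)[1],(b-a)[0]))
a,b=fish(T,356,97,.014),fish(T,354,238,.014);print(np.arctan2((b-a)[1],(b-a)[0]))
print(go([.4525,.340,.081-.017],tool(-.06)))
E
```

```text
[0.3448 0.3446 0.092 ] [0.5081 0.3381 0.092 ] 0.16339164299455614 -0.039819872248712605 [0.4536 0.3403 0.092 ]
-0.03612280085841672
-0.0621972146411052
([0.19, 0.17, 16.23], [-0.0, -0.0, -0.5])
```

>>> step_arm:
  increments:
    - {"delta_pos": [0.1, 0.2, 5], "dr": [0, 0, -1], "fingers": -1}
    - {"delta_pos": [0.1, 0.2, 10], "dr": [0, 0, -1], "fingers": -1}
    - {"delta_pos": [0.1, 0.2, 14], "dr": [0, 0, -1], "fingers": -0.3}
    - {"delta_pos": [0.1, 0.2, 16.3], "dr": [0, 0, -1], "fingers": 0}
    - {"delta_pos": [0.1, 0.2, 16.3], "dr": [0, 0, -1], "fingers": 0.2}

```text
time: 2.02
tool_pos: [0.4526, 0.3395, 0.062]
tool_rot: [-3.139, -0.003, 3.091]
contact_force: [0.7, 0.2, -0.5]
opening: 0.0666
grip_force: 0.0
```

>>> step_arm:
  increments:
    - {"delta_pos": [0, 0, 0], "dr": [0, 0, 0], "fingers": 0.5}
    - {"delta_pos": [0, 0, 0], "dr": [0, 0, 0], "fingers": 1}
    - {"delta_pos": [0, 0, 0], "dr": [0, 0, 0], "fingers": 1}
    - {"delta_pos": [0, 0, 0], "dr": [0, 0, 0], "fingers": 1}
    - {"delta_pos": [0, 0, 0], "dr": [0, 0, 0], "fingers": 1}
  newtons: 50

```text
time: 2.65
tool_pos: [0.4537, 0.3403, 0.0639]
tool_rot: [-3.142, 0.0, 3.093]
contact_force: [-0.1, -1.2, 0.6]
opening: 0.0162
grip_force: 0.5
```

>>> step_arm:
  increments:
    - {"delta_pos": [0, 0, 0], "dr": [0, 0, 0], "fingers": 1}
    - {"delta_pos": [0, 0, 0], "dr": [0, 0, 0], "fingers": 1}
    - {"delta_pos": [0, 0, 0], "dr": [0, 0, 0], "fingers": 1}
    - {"delta_pos": [0, 0, 0], "dr": [0, 0, 0], "fingers": 1}
    - {"delta_pos": [0, 0, 0], "dr": [0, 0, 0], "fingers": 1}

```text
time: 3.28
tool_pos: [0.4537, 0.3403, 0.0639]
tool_rot: [-3.141, 0.0, 3.093]
contact_force: [-1.3, -2.0, 3.5]
opening: 0.0137
grip_force: 50.0
```

>>> step_arm:
  increments:
    - {"delta_pos": [0, 0, -3], "dr": [0, 0, 0], "fingers": 1}
    - {"delta_pos": [0, 0, -8], "dr": [0, 0, 0], "fingers": 1}
    - {"delta_pos": [0, 0, -14], "dr": [0, 0, 0], "fingers": 1}
    - {"delta_pos": [0, 0, -20], "dr": [0, 0, 0], "fingers": 1}
    - {"delta_pos": [0, 0, -26], "dr": [0, 0, 0], "fingers": 1}
  newtons: 60

```text
time: 3.9
tool_pos: [0.4533, 0.3405, 0.3251]
tool_rot: [3.141, -0.0, 3.093]
contact_force: [0.9, -0.3, -2.5]
opening: 0.0137
grip_force: 60.0
```

```bash
python3 -c "
from h import *
print(go([.53,-.0316,.325],tool(.06)))"
```

```text
([-9.48, -36.79, 0.0], [0.0, -0.0, -6.2])
```

>>> step_arm:
  increments:
    - {"delta_pos": [-1, -5, 0], "dr": [0, 0, -1], "fingers": 1}
    - {"delta_pos": [-2.5, -10.5, 0], "dr": [0, 0, -2], "fingers": 1}
    - {"delta_pos": [-4, -16, 0], "dr": [0, 0, -3], "fingers": 1}
    - {"delta_pos": [-6, -22, 0], "dr": [0, 0, -4], "fingers": 1}
    - {"delta_pos": [-7.5, -28, 0], "dr": [0, 0, -6.2], "fingers": 1}

```text
time: 4.53
tool_pos: [0.5152, 0.0555, 0.3232]
tool_rot: [3.141, -0.0, -3.081]
contact_force: [1.4, -0.3, -1.1]
opening: 0.0135
grip_force: 60.0
```

```bash
python3 -c "
from h import *
print(go([.53,-.0316,.325],tool(.06)))"
```

```text
([-0.95, -8.78, -0.19], [0.0, -0.0, 0.0])
```

>>> step_arm:
  increments:
    - {"delta_pos": [-0.4, -4, 0], "dr": [0, 0, 0], "fingers": 1}
    - {"delta_pos": [-0.8, -7, -0.2], "dr": [0, 0, 0], "fingers": 1}
    - {"delta_pos": [-0.9, -8.8, -0.2], "dr": [0, 0, 0], "fingers": 1}
    - {"delta_pos": [-0.9, -8.8, -0.2], "dr": [0, 0, 0], "fingers": 1}
    - {"delta_pos": [-0.9, -8.8, -0.2], "dr": [0, 0, 0], "fingers": 1}

```text
time: 5.15
tool_pos: [0.5289, -0.0291, 0.3256]
tool_rot: [3.141, -0.0, -3.081]
contact_force: [-1.4, -0.2, -0.6]
opening: 0.0136
grip_force: 60.0
```

Run:
```python
from h import *
import cv2
print(robot.observe()["tool_pos"])
a=viewer.read_camera("scene")[150:240,200:320]; b=viewer.read_camera("side")[90:210,320:480]
p=viewer.camera_params("wrist");np.save("w2.npy",p["T"]);c=viewer.read_camera("wrist")
def rs(i,w,h): return cv2.resize(i,(w,h),interpolation=cv2.INTER_CUBIC)
o=np.zeros((600,800,3),np.uint8); o[:300,:400]=rs(a,400,300);o[:300,400:]=rs(b,400,300);o[300:,:480]=rs(c,480,300)
o[300:,480:]=rs(c[200:387,220:420],320,300)
cv2.imwrite("pics/m2.png",o[:,:,::-1])
```

```text
[ 0.52890549 -0.0290736   0.32558639]
```

View pics/m2.png

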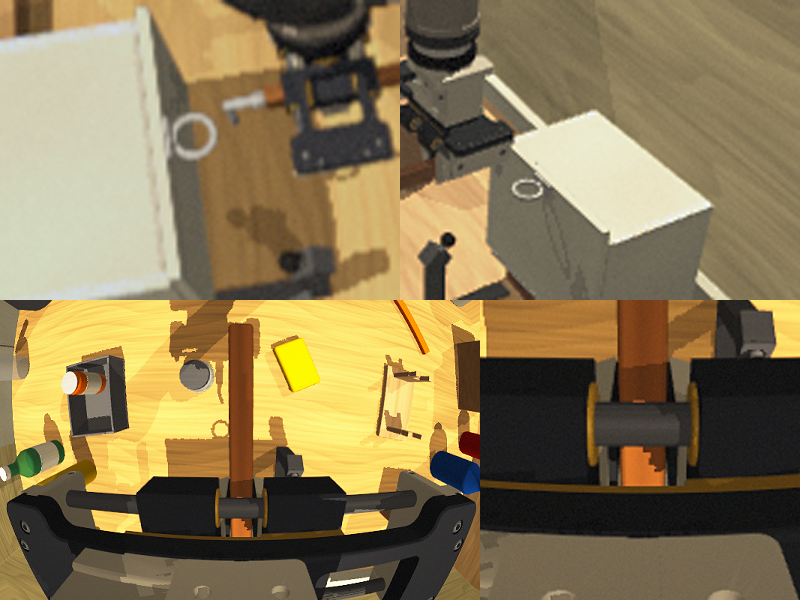

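The scene crop at top left shows the hook corner at full-image (269,182), the prong tip at (270,186.3) and the ring centre at (258.2,190.8). The bracket foot stands near (287,228).

Run:
```python
from h import *
np.set_printoptions(precision=4,suppress=True)
print("corner",plane("scene",269,182.1,.3427),"tip",plane("scene",270.2,186,.30),"ring",plane("scene",258.2,190.8,.265))
s=robot.observe();print(s["tool_pos"]+np.r_[.085*np.cos(.06),.085*np.sin(.06),0])
```

```text
corner [ 0.6099 -0.0197  0.3427] tip [ 0.6123 -0.0238  0.3   ] ring [ 0.6518 -0.0263  0.265 ]
[ 0.6138 -0.024   0.3258]
```

>>> step_arm:
  increments:
    - {"delta_pos": [-2, -0.3, 0], "dr": [0, 0, 0], "fingers": 1}
    - {"delta_pos": [-3.5, -0.6, 0], "dr": [0, 0, 0], "fingers": 1}
    - {"delta_pos": [-4, -0.6, 0], "dr": [0, 0, 0], "fingers": 1}
    - {"delta_pos": [-4, -0.6, 0.7], "dr": [0, 0, 0], "fingers": 1}
    - {"delta_pos": [-4, -0.6, 1.5], "dr": [0, 0, 0], "fingers": 1}

```text
time: 5.92
tool_pos: [0.5688, -0.0335, 0.3102]
tool_rot: [3.142, -0.0, -3.082]
contact_force: [-0.2, -0.6, -1.6]
opening: 0.0136
grip_force: 60.0
```

Run:
```python
from h import *
import cv2
print(robot.observe()["tool_pos"])
a=viewer.read_camera("scene")[160:220,220:300]; b=viewer.read_camera("side")[130:190,330:410]
def rs(i,w,h): return cv2.resize(i,(w,h),interpolation=cv2.INTER_CUBIC)
cv2.imwrite("pics/m3.png",np.hstack([rs(a,400,300),rs(b,400,300)])[:,:,::-1])
```

```text
[ 0.56884153 -0.03348622  0.31023215]
```

View pics/m3.png

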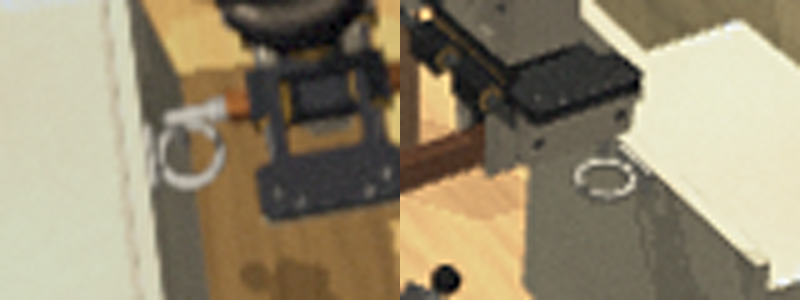

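The scene crop shows the hook corner at full-image (254.4,183.2) and the ring centre at (258.6,191). I'll convert those to positions.

Run:
```python
from h import *
np.set_printoptions(precision=4,suppress=True)
c=plane("scene",254.4,183.2,.3272);print("corner",c,"ring",plane("scene",258.6,191,.265), plane("scene",256,186.5,.283))
def proj(X):
    K,T=np.array(P["scene"]["K"]),np.array(P["scene"]["T"]); q=K@(T[:3,:3].T@(X-T[:3,3])); return q[:2]/q[2]
for X in ([.6535,-.0283,.3272],[.6535,-.0283,.2835],[.653,-.0265,.265]): print(((proj(np.array(X))-[220,160])*5).round(0))
```

```text
corner [ 0.6515 -0.0275  0.3272] ring [ 0.6507 -0.0255  0.265 ] [ 0.6545 -0.0336  0.283 ]
[168. 115.]
[182. 141.]
[189. 154.]
```

>>> step_arm:
  increments:
    - {"delta_pos": [0, 0.2, 0.6], "dr": [0, 0, 0], "fingers": 1}
    - {"delta_pos": [0, 0.2, 1.2], "dr": [0, 0, 0], "fingers": 1}
    - {"delta_pos": [0, 0.2, 1.8], "dr": [0, 0, 0], "fingers": 1}
    - {"delta_pos": [0, 0.2, 2.3], "dr": [0, 0, 0], "fingers": 1}
    - {"delta_pos": [0, 0.2, 2.7], "dr": [0, 0, 0], "fingers": 1}

```text
time: 6.65
tool_pos: [0.5692, -0.0318, 0.2833]
tool_rot: [3.142, -0.0, -3.082]
contact_force: [0.9, -0.6, -2.7]
opening: 0.0132
grip_force: 60.0
```

>>> step_arm:
  increments:
    - {"delta_pos": [0, 0, 0.5], "dr": [0, 0, 0], "fingers": 1}
    - {"delta_pos": [0, 0, 1], "dr": [0, 0, 0], "fingers": 1}
    - {"delta_pos": [0, 0, 1.5], "dr": [0, 0, 0], "fingers": 1}
    - {"delta_pos": [0, 0, 1.8], "dr": [0, 0, 0], "fingers": 1}
    - {"delta_pos": [0, 0, 1.8], "dr": [0, 0, 0], "fingers": 1}

```text
time: 7.28
tool_pos: [0.5691, -0.0318, 0.2655]
tool_rot: [3.141, -0.0, -3.082]
contact_force: [0.1, -0.6, -1.1]
opening: 0.0134
grip_force: 60.0
```

```bash
cat >> h.py <<'E'
YU=.06; n=np.array([np.cos(YU),np.sin(YU),0]); ez=np.array([0,0,1.])
H=np.array([.653,-.0265,.07])+.03*n
def pose(th,ph,e):
    out=-np.cos(th)*n-np.sin(th)*ez; up=-np.sin(th)*n+np.cos(th)*ez
    Q=H+.03*out+.195*up+e*out
    return Q-.085*(np.cos(ph)*n+np.sin(ph)*ez), tool(YU,ph)
E
python3 - <<'E'
from h import *
s=robot.observe();print(s["tool_pos"],s["tool_rot"],pose(0,0,0)[0])
for th,e in ((0,.011),(.06,.012),(.14,.012),(.22,.012),(.3,.012),(.38,.012),(.46,.012),(.54,.012),(.6,.012)): print(th,go(*pose(th,th/2,e)))
E
```

```text
[ 0.56913978 -0.03180364  0.26549996] [ 3.14146823e+00 -3.23853155e-04 -3.08228123e+00] [ 0.56815295 -0.03159694  0.265     ]
0 ([1.2, 0.03, 0.05], [0.0, -0.0, -0.0])
0.06 ([2.46, 0.02, 0.59], [0.0, -1.7, -0.0])
0.14 ([3.96, 0.02, 1.42], [0.0, -4.0, -0.0])
0.22 ([5.4, 0.02, 2.37], [0.0, -6.3, -0.0])
0.3 ([6.78, 0.02, 3.43], [0.0, -8.6, -0.0])
0.38 ([8.08, 0.02, 4.61], [0.0, -10.9, -0.0])
0.46 ([9.29, 0.02, 5.88], [0.0, -13.2, -0.0])
0.54 ([10.42, 0.02, 7.25], [0.0, -15.5, -0.0])
0.6 ([11.19, 0.02, 8.34], [0.0, -17.2, -0.0])
```

>>> step_arm:
  increments:
    - {"delta_pos": [0.6, 0, 0], "dr": [0, 0, 0], "fingers": 1}
    - {"delta_pos": [1.2, 0, 0.1], "dr": [0, 0, 0], "fingers": 1}
    - {"delta_pos": [1.8, 0, 0.3], "dr": [0, -0.8, 0], "fingers": 1}
    - {"delta_pos": [2.45, 0, 0.6], "dr": [0, -1.7, 0], "fingers": 1}
    - {"delta_pos": [3.2, 0, 1], "dr": [0, -2.8, 0], "fingers": 1}

```text
time: 7.9
tool_pos: [0.5373, -0.0337, 0.2558]
tool_rot: [-3.141, 0.052, -3.082]
contact_force: [3.0, -0.3, -2.6]
opening: 0.0141
grip_force: 60.0
```

Run:
```python
from h import *
s=robot.observe();print(s["contact_force"],s["torque"],s["tool_pos"],pose(.1,.05,.012)[0])
for th in (.15,.2,.26,.32,.38): print(th,go(*pose(th,th/2,.012)))
```

```text
[ 3.03325777 -0.3232045  -2.64820385] [ 0.1571978  -0.48129968 -0.03028784] [ 0.53731276 -0.03373687  0.25575397] [ 0.53705755 -0.03346491  0.25558458]
0.15 ([0.98, 0.03, 0.51], [-0.0, -1.3, -0.0])
0.2 ([1.91, 0.03, 1.05], [-0.0, -2.8, -0.0])
0.26 ([3.0, 0.03, 1.76], [-0.0, -4.5, -0.0])
0.32 ([4.06, 0.03, 2.54], [-0.0, -6.2, -0.0])
0.38 ([5.07, 0.03, 3.37], [-0.0, -7.9, -0.0])
```

>>> step_arm:
  increments:
    - {"delta_pos": [1, 0, 0.5], "dr": [0, -1.3, 0], "fingers": 1}
    - {"delta_pos": [1.9, 0, 1.05], "dr": [0, -2.8, 0], "fingers": 1}
    - {"delta_pos": [3, 0, 1.75], "dr": [0, -4.5, 0], "fingers": 1}
    - {"delta_pos": [4.05, 0, 2.55], "dr": [0, -6.2, 0], "fingers": 1}
    - {"delta_pos": [5.1, 0, 3.35], "dr": [0, -7.9, 0], "fingers": 1}

```text
time: 8.52
tool_pos: [0.488, -0.0367, 0.22]
tool_rot: [-3.141, 0.19, -3.082]
contact_force: [4.3, 0.2, -2.4]
opening: 0.0135
grip_force: 60.0
```

Run:
```python
from h import *
s=robot.observe();print(s["contact_force"],s["tool_pos"],pose(.38,.19,.012)[0])
for th in (.42,.46,.5,.54,.58): print(th,go(*pose(th,th/2,.012)))
```

```text
[ 4.31667773  0.16922116 -2.44450297] [ 0.48796351 -0.03674767  0.22000178] [ 0.48849279 -0.03638229  0.21945794]
0.42 ([0.68, 0.03, 0.56], [-0.1, -1.1, -0.0])
0.46 ([1.39, 0.03, 1.09], [-0.1, -2.3, -0.0])
0.5 ([2.08, 0.03, 1.64], [-0.1, -3.4, -0.0])
0.54 ([2.75, 0.03, 2.22], [-0.1, -4.6, -0.0])
0.58 ([3.41, 0.03, 2.83], [-0.1, -5.7, -0.0])
```

>>> step_arm:
  increments:
    - {"delta_pos": [0.75, 0, 0.55], "dr": [0, -1.1, 0], "fingers": 1}
    - {"delta_pos": [1.4, 0, 1.1], "dr": [0, -2.3, 0], "fingers": 1}
    - {"delta_pos": [2.1, 0, 1.65], "dr": [0, -3.4, 0], "fingers": 1}
    - {"delta_pos": [2.75, 0, 2.2], "dr": [0, -4.6, 0], "fingers": 1}
    - {"delta_pos": [3.4, 0, 2.8], "dr": [0, -5.7, 0], "fingers": 1}

```text
time: 9.15
tool_pos: [0.4599, -0.0385, 0.1864]
tool_rot: [-3.141, 0.289, -3.082]
contact_force: [4.0, 0.4, -1.9]
opening: 0.0134
grip_force: 60.0
```

Run:
```python
from h import *
s=robot.observe();print(s["contact_force"],s["tool_pos"],pose(.58,.29,.012)[0])
for th in (.6,.62,.64,.66,.68): print(th,go(*pose(th,th/2,.012)))
```

```text
[ 3.98366694  0.40725256 -1.93262581] [ 0.45988401 -0.03848767  0.18644235] [ 0.45990127 -0.03809985  0.18578727]
0.6 ([0.36, 0.04, 0.34], [-0.1, -0.6, -0.0])
0.62 ([0.7, 0.04, 0.63], [-0.1, -1.2, -0.0])
0.64 ([1.04, 0.04, 0.93], [-0.1, -1.8, -0.0])
0.66 ([1.37, 0.04, 1.23], [-0.1, -2.3, -0.0])
0.68 ([1.7, 0.04, 1.54], [-0.1, -2.9, -0.0])
```

>>> step_arm:
  increments:
    - {"delta_pos": [0.2, 0, 0.2], "dr": [0, -0.3, 0], "fingers": 1}
    - {"delta_pos": [0.45, 0, 0.4], "dr": [0, -0.7, 0], "fingers": 1}
    - {"delta_pos": [0.7, 0, 0.6], "dr": [0, -1.2, 0], "fingers": 1}
    - {"delta_pos": [0.85, 0, 0.75], "dr": [0, -1.5, 0], "fingers": 1}
    - {"delta_pos": [1.05, 0, 0.9], "dr": [0, -1.8, 0], "fingers": 1}

```text
time: 9.78
tool_pos: [0.4525, -0.0388, 0.1743]
tool_rot: [-3.141, 0.318, -3.082]
contact_force: [2.0, -0.1, -1.4]
opening: 0.0134
grip_force: 60.0
```

Run:
```python
from h import *
s=robot.observe();print(s["contact_force"],s["tool_pos"],pose(.64,.32,.012)[0])
for th in (.65,.66,.67,.68,.7): print(th,go(*pose(th,th/2,.012)))
```

```text
[ 1.97045718 -0.1053451  -1.38234166] [ 0.45245291 -0.03878357  0.17431485] [ 0.45253524 -0.03854234  0.17458831]
0.65 ([0.15, 0.02, 0.12], [-0.0, -0.4, -0.0])
0.66 ([0.32, 0.02, 0.27], [-0.0, -0.7, -0.0])
0.67 ([0.49, 0.02, 0.42], [-0.0, -1.0, -0.0])
0.68 ([0.66, 0.02, 0.57], [-0.0, -1.2, -0.0])
0.7 ([0.99, 0.02, 0.87], [-0.0, -1.8, -0.0])
```

>>> step_arm:
  increments:
    - {"delta_pos": [0.2, 0, 0.15], "dr": [0, -0.4, 0], "fingers": 1}
    - {"delta_pos": [0.4, 0, 0.35], "dr": [0, -0.8, 0], "fingers": 1}
    - {"delta_pos": [0.6, 0, 0.5], "dr": [0, -1.2, 0], "fingers": 1}
    - {"delta_pos": [0.8, 0, 0.7], "dr": [0, -1.5, 0], "fingers": 1}
    - {"delta_pos": [1, 0, 0.9], "dr": [0, -1.8, 0], "fingers": 1}

```text
time: 10.4
tool_pos: [0.4456, -0.0391, 0.1625]
tool_rot: [3.142, 0.349, -3.082]
contact_force: [1.4, 0.4, -0.3]
opening: 0.0134
grip_force: 60.0
```

Run:
```python
from h import *
s=robot.observe();print(s["contact_force"],s["torque"],s["tool_pos"],pose(.7,.35,.012)[0])
for th in (.71,.72,.73,.75,.76): print(th,go(*pose(th,th/2,.012)))
```

```text
[ 1.37728083  0.39784286 -0.28032078] [ 0.02986401 -0.13625714 -0.06169614] [ 0.44555227 -0.03913316  0.16251842] [ 0.44578105 -0.03894808  0.16294077]
0.71 ([0.13, 0.02, 0.12], [-0.0, -0.3, -0.0])
0.72 ([0.3, 0.02, 0.27], [-0.0, -0.6, -0.0])
0.73 ([0.46, 0.02, 0.42], [-0.0, -0.9, -0.0])
0.75 ([0.79, 0.02, 0.73], [-0.0, -1.5, -0.0])
0.76 ([0.95, 0.02, 0.89], [-0.0, -1.8, -0.0])
```

Run:
```python
from h import *
import cv2
a=viewer.read_camera("scene")[140:260,200:360]; b=viewer.read_camera("side")[130:250,280:440]
def rs(i,w,h): return cv2.resize(i,(w,h),interpolation=cv2.INTER_CUBIC)
cv2.imwrite("pics/m4.png",np.hstack([rs(a,400,300),rs(b,400,300)])[:,:,::-1])
```

```text
(no output)
```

View pics/m4.png

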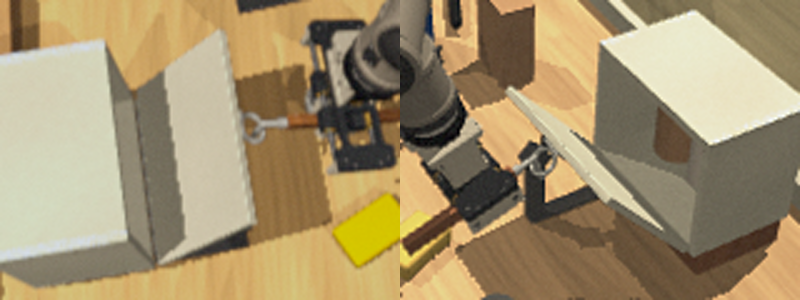

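The hatch leans about 0.7 rad and the hook is still through the ring, at about (253,125) in the left crop. I'll keep pulling in small steps.

>>> step_arm:
  increments:
    - {"delta_pos": [0.2, 0, 0.15], "dr": [0, -0.4, 0], "fingers": 1}
    - {"delta_pos": [0.4, 0, 0.35], "dr": [0, -0.8, 0], "fingers": 1}
    - {"delta_pos": [0.6, 0, 0.55], "dr": [0, -1.2, 0], "fingers": 1}
    - {"delta_pos": [0.8, 0, 0.75], "dr": [0, -1.5, 0], "fingers": 1}
    - {"delta_pos": [0.95, 0, 0.9], "dr": [0, -1.8, 0], "fingers": 1}

```text
time: 11.12
tool_pos: [0.4406, -0.0397, 0.1514]
tool_rot: [-3.141, 0.383, -3.082]
contact_force: [4.9, 2.6, 1.8]
opening: 0.0138
grip_force: 60.0
```

Run:
```python
from h import *
s=robot.observe();print(s["contact_force"],s["torque"],s["tool_pos"],pose(.76,.38,.012)[0])
for th in (.77,.78,.79,.80,.82): print(th,go(*pose(th,th/2,.012)))
```

```text
[4.90017049 2.63771956 1.75615645] [ 0.38001699 -0.90306741  0.19020413] [ 0.44055169 -0.03971049  0.15138167] [ 0.43966529 -0.03931546  0.15088008]
0.77 ([0.26, 0.04, 0.17], [-0.1, -0.1, -0.0])
0.78 ([0.43, 0.04, 0.32], [-0.1, -0.4, -0.0])
0.79 ([0.59, 0.04, 0.48], [-0.1, -0.7, -0.0])
0.8 ([0.75, 0.04, 0.64], [-0.1, -1.0, -0.0])
0.82 ([1.07, 0.05, 0.96], [-0.1, -1.6, -0.0])
```

>>> step_arm:
  increments:
    - {"delta_pos": [0.1, 0, 0.05], "dr": [0, 0, 0], "fingers": 1}
    - {"delta_pos": [0.2, 0, 0.1], "dr": [0, 0, 0], "fingers": 1}
    - {"delta_pos": [0.3, 0, 0.17], "dr": [0, 0, 0], "fingers": 1}
    - {"delta_pos": [0.4, 0, 0.23], "dr": [0, 0, 0], "fingers": 1}
    - {"delta_pos": [0.4, 0, 0.23], "dr": [0, 0, 0], "fingers": 1}

```text
time: 11.75
tool_pos: [0.4403, -0.0405, 0.1498]
tool_rot: [-3.139, 0.388, -3.082]
contact_force: [9.9, 4.9, 5.5]
opening: 0.0134
grip_force: 60.0
```

```bash
cat >> h.py <<'E'
def rep():
    s=robot.observe();f=s["contact_force"]+[0,0,1.6]; print(f,s["torque"],"|f|",np.linalg.norm(f),s["tool_pos"],s["tool_rot"])
    for th in (.75,.8,.85,.9):
        t=-(.195*np.cos(th)-.03*np.sin(th))*n-(.195*np.sin(th)+.03*np.cos(th))*ez; print(th,"tangential pull",-f@t/np.linalg.norm(t))
E
python3 -c "
from h import *
rep()"
```

```text
[9.92825395 4.88292004 7.08783872] [ 0.79472521 -2.04939989  0.53391335] |f| 13.1396572401897 [ 0.44028789 -0.0404764   0.14975529] [-3.13853111  0.38848554 -3.08161791]
0.75 tangential pull 11.884954399931763
0.8 tangential pull 11.689273655530789
0.85 tangential pull 11.464375814647026
0.9 tangential pull 11.21082300475815
```

>>> step_arm:
  increments:
    - {"delta_pos": [0.1, 0, 0.06], "dr": [0, 0, 0], "fingers": 1}
    - {"delta_pos": [0.23, 0, 0.14], "dr": [0, 0, 0], "fingers": 1}
    - {"delta_pos": [0.23, 0, 0.14], "dr": [0, 0, 0], "fingers": 1}
    - {"delta_pos": [0.23, 0, 0.14], "dr": [0, 0, 0], "fingers": 1}
    - {"delta_pos": [0.23, 0, 0.14], "dr": [0, 0, 0], "fingers": 1}

```text
time: 12.38
tool_pos: [0.4402, -0.041, 0.1487]
tool_rot: [-3.137, 0.392, -3.081]
contact_force: [13.8, 6.0, 8.2]
opening: 0.0138
grip_force: 60.1
```

```bash
python3 -c "
from h import *
rep()"
```

```text
[13.82445875  6.02441703  9.77451318] [ 1.02944771 -2.84856015  0.84373116] |f| 17.970819906873707 [ 0.44020503 -0.04096991  0.14874092] [-3.13705492  0.39202262 -3.08126886]
0.75 tangential pull 16.445804084909675
0.8 tangential pull 16.172345884916066
0.85 tangential pull 15.858465242605083
0.9 tangential pull 15.504946696116631
```

>>> step_arm:
  increments:
    - {"delta_pos": [0, 0, 0], "dr": [0, 0, 0], "fingers": 1}
    - {"delta_pos": [0, 0, 0], "dr": [0, 0, 0], "fingers": 1}
    - {"delta_pos": [0, 0, 0], "dr": [0, 0, 0], "fingers": 1}
    - {"delta_pos": [0, 0, 0], "dr": [0, 0, 0], "fingers": 1}
    - {"delta_pos": [0, 0, 0], "dr": [0, 0, 0], "fingers": 1}

```text
time: 13.0
tool_pos: [0.4402, -0.041, 0.1487]
tool_rot: [-3.137, 0.392, -3.081]
contact_force: [12.6, 5.5, 8.2]
opening: 0.0135
grip_force: 60.1
```

>>> step_arm:
  increments:
    - {"delta_pos": [0, 0, 0], "dr": [0, 0, 0], "fingers": 1}
    - {"delta_pos": [0, 0, 0], "dr": [0, 0, 0], "fingers": 1}
    - {"delta_pos": [0, 0, 0], "dr": [0, 0, 0], "fingers": 1}
    - {"delta_pos": [0, 0, 0], "dr": [0, 0, 0], "fingers": 1}
    - {"delta_pos": [0, 0, 0], "dr": [0, 0, 0], "fingers": 1}

```text
time: 13.62
tool_pos: [0.4402, -0.041, 0.1488]
tool_rot: [-3.137, 0.392, -3.081]
contact_force: [12.3, 6.7, 7.7]
opening: 0.0137
grip_force: 60.1
```

```bash
python3 -c "
from h import *
rep()
import cv2
a=viewer.read_camera('scene')[160:235,240:340]; b=viewer.read_camera('side')[160:220,290:370]
def rs(i,w,h): return cv2.resize(i,(w,h),interpolation=cv2.INTER_CUBIC)
cv2.imwrite('pics/m5.png',np.hstack([rs(a,400,300),rs(b,400,300)])[:,:,::-1])
"
```

```text
[12.29667164  6.67232947  9.3373242 ] [ 1.09864602 -2.84922719  0.8241056 ] |f| 16.820039750291233 [ 0.4402191  -0.04096312  0.14876034] [-3.1370449   0.39207533 -3.08127748]
0.75 tangential pull 15.181882577997838
0.8 tangential pull 14.954773317398661
0.85 tangential pull 14.690284911801376
0.9 tangential pull 14.389078444477072
```

View pics/m5.png

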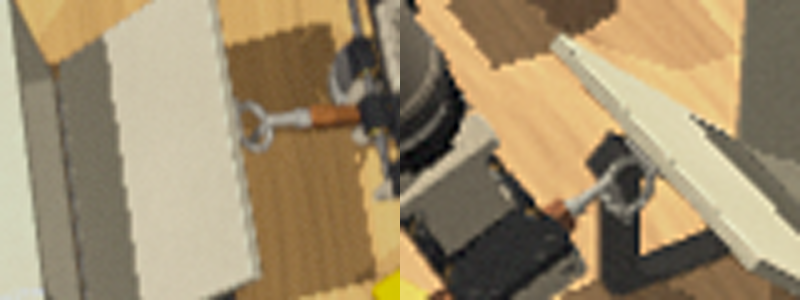

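The hook is still in the ring and the pull held at about 15 N. Next I release it.

>>> step_arm:
  increments:
    - {"delta_pos": [-0.2, 0, -0.1], "dr": [0, 0, 0], "fingers": 1}
    - {"delta_pos": [-0.4, 0, -0.25], "dr": [0, 0, 0], "fingers": 1}
    - {"delta_pos": [-0.6, 0, -0.35], "dr": [0, 0, 0], "fingers": 1}
    - {"delta_pos": [-0.8, 0, -0.45], "dr": [0, 0, 0], "fingers": 1}
    - {"delta_pos": [-1, 0, -0.5], "dr": [0, 0, 0], "fingers": 1}

```text
time: 14.35
tool_pos: [0.4419, -0.0389, 0.1529]
tool_rot: [3.141, 0.378, -3.082]
contact_force: [-0.2, 0.1, -1.8]
opening: 0.0132
grip_force: 60.0
```

```bash
python3 -c "
from h import *
rep()
for th in (.74,.76,.78,.8): print(pose(th,.385,0)[0],go(*pose(th,.385,0)))"
```

```text
[-0.16997872  0.13964553 -0.19621857] [ 0.08332319  0.2476607  -0.01320219] |f| 0.2947801959500576 [ 0.4419099  -0.03893941  0.15292359] [ 3.1405534   0.37828307 -3.08225356]
0.75 tangential pull -0.25395594826244894
0.8 tangential pull -0.25338610607467293
0.85 tangential pull -0.2521829305826433
0.9 tangential pull -0.2503494290984884
[ 0.45094618 -0.0386378   0.1618502 ] ([-1.17, -0.02, -0.5], [0.0, -0.4, -0.0])
[ 0.44850601 -0.03878438  0.15875285] ([-0.83, -0.02, -0.3], [0.0, -0.4, -0.0])
[ 0.44612817 -0.03892723  0.15560723] ([-0.49, -0.02, -0.09], [0.0, -0.4, -0.0])
[ 0.4438136  -0.03906627  0.1524146 ] ([-0.16, -0.02, 0.12], [0.0, -0.4, -0.0])
```

>>> step_arm:
  increments:
    - {"delta_pos": [-0.3, 0, -0.1], "dr": [0, 0, 0], "fingers": 1}
    - {"delta_pos": [-0.6, 0, -0.3], "dr": [0, 0, 0], "fingers": 1}
    - {"delta_pos": [-0.6, 0, -0.8], "dr": [0, 0, 0], "fingers": 1}
    - {"delta_pos": [-0.6, 0, -1.4], "dr": [0, 0, 0], "fingers": 1}
    - {"delta_pos": [-0.6, 0, -2], "dr": [0, 0, 0], "fingers": 1}

```text
time: 14.98
tool_pos: [0.4407, -0.0394, 0.1748]
tool_rot: [-3.142, 0.381, -3.082]
contact_force: [0.1, -0.2, -1.1]
opening: 0.0134
grip_force: 60.0
```

>>> step_arm:
  increments:
    - {"delta_pos": [0, 0, -0.8], "dr": [0, 0, 0], "fingers": 1}
    - {"delta_pos": [0, 0, -1.6], "dr": [0, 0, 0], "fingers": 1}
    - {"delta_pos": [0, 0, -2.6], "dr": [0, 0, 0], "fingers": 1}
    - {"delta_pos": [0, 0, -4], "dr": [0, 0, 0], "fingers": 1}
    - {"delta_pos": [0, 0, -6], "dr": [0, 0, 0], "fingers": 1}

```text
time: 15.6
tool_pos: [0.4182, -0.0407, 0.2306]
tool_rot: [3.141, 0.38, -3.082]
contact_force: [0.1, -0.8, -1.5]
opening: 0.0135
grip_force: 60.0
```

Run:
```python
from h import *
import cv2
rep()
a=viewer.read_camera("scene")[140:260,200:360]; b=viewer.read_camera("side")[130:250,280:440]
def rs(i,w,h): return cv2.resize(i,(w,h),interpolation=cv2.INTER_CUBIC)
cv2.imwrite("pics/m6.png",np.hstack([rs(a,400,300),rs(b,400,300)])[:,:,::-1])
print(go([.44,.0,.30],tool(-.0,0)))
```

```text
[ 0.12885627 -0.75875765  0.13384953] [0.08618052 0.27515519 0.00250223] |f| 0.7811739958785965 [ 0.41815892 -0.04066997  0.23060646] [ 3.14135778  0.37986422 -3.08231598]
0.75 tangential pull 0.15656741957911927
0.8 tangential pull 0.15725500479736576
0.85 tangential pull 0.15754953440044214
0.9 tangential pull 0.15745027221772878
([-4.7, 3.97, -5.43], [0.5, 22.0, 3.4])
```

View pics/m6.png

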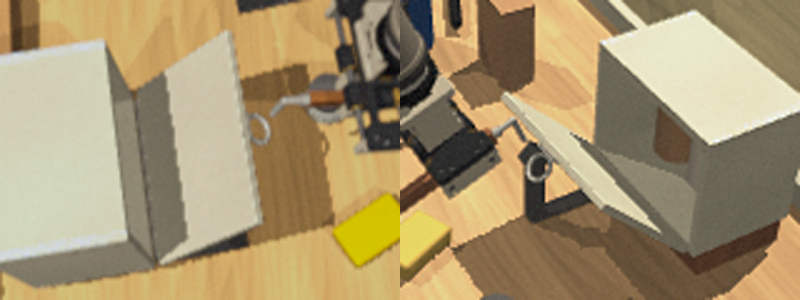

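The hook is clear of the ring and the hatch stays down at about 0.75 rad. Now I take the pole back to the cradle.

Run:
```python
from h import *
print(go([.418,.0,.31],tool(.06,.38)),go([.43,.1,.325],tool(.0,.19)),go([.4537,.22,.325],tool(-.0486,0)))
```

```text
([-3.04, 4.1, -7.18], [-0.1, 0.2, -0.0]) ([-5.26, 14.01, -7.92], [0.9, 11.1, 3.3]) ([-8.12, 25.85, -6.79], [1.1, 22.0, 6.1])
```

>>> step_arm:
  increments:
    - {"delta_pos": [-1.5, 1, -3.5], "dr": [0, 0, 0], "fingers": 1}
    - {"delta_pos": [-3, 4, -7], "dr": [0, 0, 0], "fingers": 1}
    - {"delta_pos": [-4, 9, -7.5], "dr": [0.5, 6, 1.6], "fingers": 1}
    - {"delta_pos": [-5.3, 14, -7.9], "dr": [0.9, 11, 3.3], "fingers": 1}
    - {"delta_pos": [-6.7, 19, -7.4], "dr": [1, 18, 5], "fingers": 1}

```text
time: 16.32
tool_pos: [0.4421, 0.1531, 0.3246]
tool_rot: [3.14, 0.066, 3.112]
contact_force: [1.1, -1.5, -0.4]
opening: 0.0136
grip_force: 60.0
```

Run:
```python
from h import *
print(go([.4537,.3403,.26],tool(-.0486,0)))
```

```text
([-0.18, 18.73, 6.52], [0.1, 3.8, 1.1])
```

>>> step_arm:
  increments:
    - {"delta_pos": [0, 5, 0], "dr": [0, 2, 0.5], "fingers": 1}
    - {"delta_pos": [-0.1, 10, 1], "dr": [0.1, 3.8, 1.1], "fingers": 1}
    - {"delta_pos": [-0.2, 15, 3], "dr": [0.1, 3.8, 1.1], "fingers": 1}
    - {"delta_pos": [-0.2, 18.7, 6], "dr": [0.1, 3.8, 1.1], "fingers": 1}
    - {"delta_pos": [-0.2, 18.7, 6.5], "dr": [0.1, 3.8, 1.1], "fingers": 1}

```text
time: 16.95
tool_pos: [0.4526, 0.3396, 0.2556]
tool_rot: [-3.14, -0.005, 3.096]
contact_force: [-0.3, 0.6, -0.1]
opening: 0.0133
grip_force: 60.0
```

Run:
```python
from h import *
import cv2
print(go([.4537,.3403,.0639],tool(-.0486,0)))
p=viewer.camera_params("wrist");np.save("w3.npy",p["T"]);c=viewer.read_camera("wrist"); b=viewer.read_camera("side")[110:200,220:340]
def rs(i,w,h): return cv2.resize(i,(w,h),interpolation=cv2.INTER_CUBIC)
cv2.imwrite("pics/m7.png",np.hstack([rs(c[40:280,240:400],400,600),np.vstack([rs(b,400,300),rs(c,400,300)])])[:,:,::-1])
```

```text
([-0.21, 0.1, 19.17], [-0.1, -0.3, 0.2])
```

View pics/m7.png

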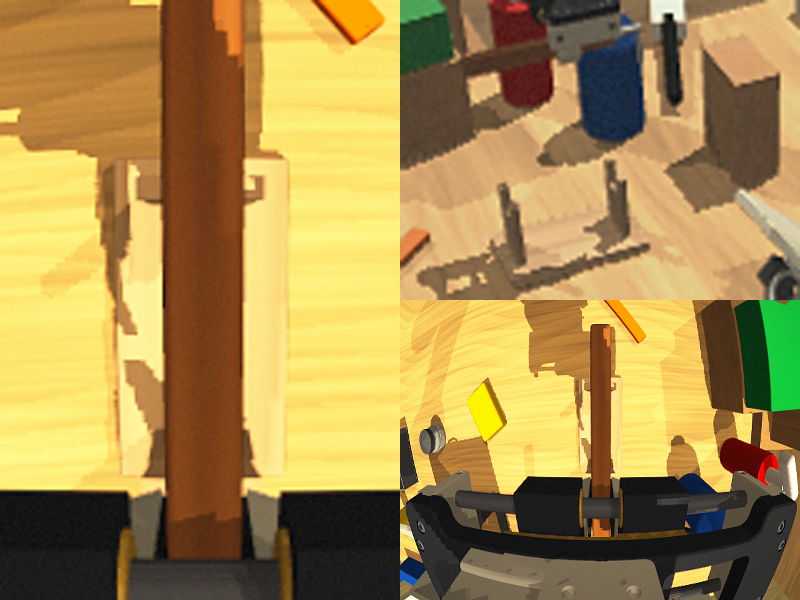

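The pole hangs straight over the cradle, yaw aligned. Its rear end is at wrist pixel (321.6,34.7). I'll check from that whether it pitched in the grip.

Run:
```python
from h import *
s=robot.observe();T=np.load("w3.npy")
z=s["tool_pos"][2]+.017+.011
for dz in (-.01,0,.01):
    q=fish(T,321.6,34.7,z+dz);d=q-s["tool_pos"];print(dz,q,"along",d[0])
T1=np.load("w1.npy"); print(go([.4537,.3403,.085],tool(-.0486,0)))
```

```text
-0.01 [0.3423449  0.34585506 0.27604011] along -0.11120479507737457
0 [0.34551839 0.34571244 0.28604011] along -0.10803130521554033
0.01 [0.34869188 0.34556982 0.29604011] along -0.10485781535370603
([-0.04, 0.28, 17.3], [-0.0, -0.1, 0.1])
```

>>> step_arm:
  increments:
    - {"delta_pos": [0, 0, 5], "dr": [0, 0, 0], "fingers": 1}
    - {"delta_pos": [0, 0, 10], "dr": [0, 0, 0], "fingers": 1}
    - {"delta_pos": [0, 0, 14], "dr": [0, 0, 0], "fingers": 1}
    - {"delta_pos": [0, 0, 16], "dr": [0, 0, 0], "fingers": 1}
    - {"delta_pos": [0, 0, 16], "dr": [0, 0, 0], "fingers": 1}

```text
time: 17.68
tool_pos: [0.454, 0.3367, 0.0991]
tool_rot: [3.141, -0.001, 3.092]
contact_force: [0.2, 0.2, -2.1]
opening: 0.0137
grip_force: 60.0
```

Run:
```python
from h import *
rep(); print(go([.4537,.3403,.0639],tool(-.0486,0)))
```

```text
[ 0.22350089  0.17608443 -0.49700827] [0.13434373 0.00624883 0.01594639] |f| 0.5726915372105023 [0.45395955 0.33674877 0.09911062] [ 3.14132734e+00 -1.43492137e-03  3.09157341e+00]
0.75 tangential pull -0.24537870985503374
0.8 tangential pull -0.26962817007617956
0.85 tangential pull -0.29320370029177134
0.9 tangential pull -0.31604637395416907
([0.04, 0.35, 3.52], [0.0, -0.1, -0.1])
```

Correct the 3.5 mm in y above the cheeks, then lower slowly.

>>> step_arm:
  increments:
    - {"delta_pos": [0, 0.35, 0], "dr": [0, 0, 0], "fingers": 1}
    - {"delta_pos": [0, 0.35, 0.8], "dr": [0, 0, 0], "fingers": 1}
    - {"delta_pos": [0, 0.35, 1.6], "dr": [0, 0, 0], "fingers": 1}
    - {"delta_pos": [0, 0.35, 2.3], "dr": [0, 0, 0], "fingers": 1}
    - {"delta_pos": [0, 0.35, 2.8], "dr": [0, 0, 0], "fingers": 1}

```text
time: 18.3
tool_pos: [0.4538, 0.3415, 0.0707]
tool_rot: [3.141, -0.001, 3.093]
contact_force: [-0.3, -0.4, -0.9]
opening: 0.0137
grip_force: 60.0
```

Run:
```python
from h import *
rep(); print(go([.4537,.3403,.0639],tool(-.0486,0)))
```

```text
[-0.34459254 -0.36365275  0.69718288] [ 0.13680729 -0.06024094 -0.05226639] |f| 0.8585169256554087 [0.4537863  0.34146263 0.07067499] [ 3.14084127e+00 -8.94392076e-04  3.09309144e+00]
0.75 tangential pull 0.3206566569764679
0.8 tangential pull 0.3561935912554262
0.85 tangential pull 0.39084022705828214
0.9 tangential pull 0.42450996583914785
([0.0, -0.12, 0.68], [0.0, -0.1, 0.0])
```

>>> step_arm:
  increments:
    - {"delta_pos": [0, -0.1, 0.2], "dr": [0, 0, 0], "fingers": 1}
    - {"delta_pos": [0, -0.1, 0.4], "dr": [0, 0, 0], "fingers": 1}
    - {"delta_pos": [0, -0.1, 0.55], "dr": [0, 0, 0], "fingers": 1}
    - {"delta_pos": [0, -0.1, 0.68], "dr": [0, 0, 0], "fingers": 1}
    - {"delta_pos": [0, -0.1, 0.68], "dr": [0, 0, 0], "fingers": 1}

```text
time: 18.92
tool_pos: [0.4539, 0.3406, 0.0645]
tool_rot: [3.14, -0.0, 3.093]
contact_force: [-0.2, 0.4, -1.5]
opening: 0.0134
grip_force: 60.0
```

>>> step_arm:
  increments:
    - {"delta_pos": [0, 0, 0.1], "dr": [0, 0, 0], "fingers": 1}
    - {"delta_pos": [0, 0, 0.1], "dr": [0, 0, 0], "fingers": 0.6}
    - {"delta_pos": [0, 0, 0.1], "dr": [0, 0, 0], "fingers": 0}
    - {"delta_pos": [0, 0, 0.1], "dr": [0, 0, 0], "fingers": -0.3}
    - {"delta_pos": [0, 0, 0.1], "dr": [0, 0, 0], "fingers": -0.3}

```text
time: 19.55
tool_pos: [0.454, 0.3406, 0.0636]
tool_rot: [3.14, -0.0, 3.093]
contact_force: [-0.0, -0.5, 0.4]
opening: 0.0438
grip_force: 0.0
```

>>> step_arm:
  increments:
    - {"delta_pos": [0, 0, -0.5], "dr": [0, 0, 0], "fingers": -0.3}
    - {"delta_pos": [0, 0, -3], "dr": [0, 0, 0], "fingers": -0.3}
    - {"delta_pos": [0, 0, -8], "dr": [0, 0, 0], "fingers": -0.3}
    - {"delta_pos": [0, 0, -14], "dr": [0, 0, 0], "fingers": -0.3}
    - {"delta_pos": [0, 0, -16], "dr": [0, 0, 0], "fingers": -0.3}

```text
time: 20.18
tool_pos: [0.4553, 0.3412, 0.2282]
tool_rot: [3.137, 0.006, 3.093]
contact_force: [0.2, 1.0, -1.3]
opening: 0.0593
grip_force: 0.0
```

Run:
```python
from h import *
import cv2
c=viewer.read_camera("wrist"); p=viewer.camera_params("wrist");np.save("w4.npy",p["T"]); b=viewer.read_camera("side"); a=viewer.read_camera("scene")
def rs(i,w,h): return cv2.resize(i,(w,h),interpolation=cv2.INTER_CUBIC)
cv2.imwrite("pics/m8.png",np.vstack([np.hstack([rs(a[280:340,305:385],400,300),rs(b[145:205,240:320],400,300)]),np.hstack([rs(c,400,300),rs(b,400,300)])])[:,:,::-1])
```

```text
(no output)
```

View pics/m8.png

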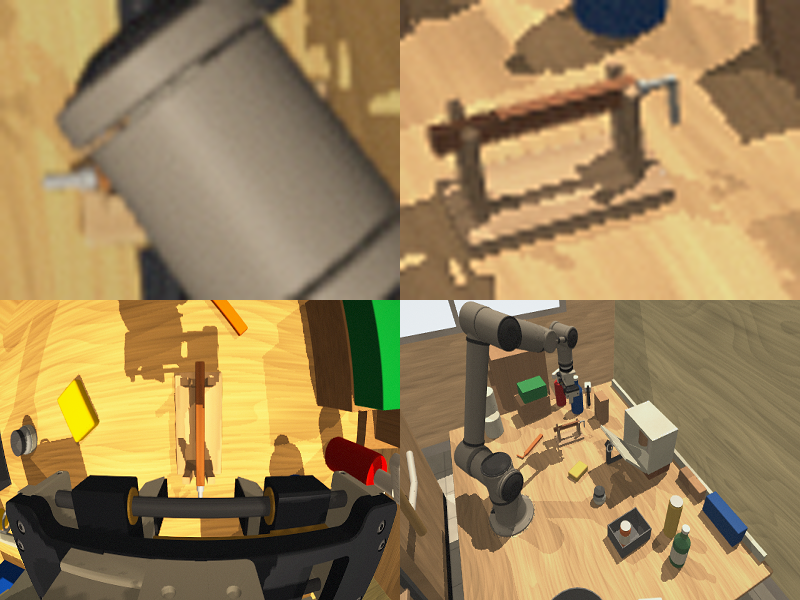

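The pole lies in both saddles with its hook at the same pixels as at the start, (295,161). The hatch is down, the gripper is clear, and the bystanders look where they were.

```bash
python3 -c "
from cell import robot
print(robot.hand_in())"
```

```text
the job is handed in; nothing more can be done
None
```

The job is handed in, with no verdict returned: the hatch was pulled onto its buffer at about 15 N for over a second and left down, and the pole is back in its cradle where it started.

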